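# Tighten the loose wing nut of the bedside lamp with fingertip strokes

### The job

The red wing nut that clamps the bracket of the bedside lamp has worked loose: push its wings round clockwise, seen from above, with the fingertips, stroke after stroke, until it is fully tight and will turn no further. Only push: never squeeze the nut from both sides, do not wrench it hard once it is tight, and lift nothing. Leave the pill bottle, the katoris, the cup with the spoon and the hair clip standing where they are, and finish clear of everything.

Things in the scene. Friction and masses are not known exactly. Their poses are not given: they have to be found in the camera images.
- lamp: Bedside lamp, screwed fast to a wooden shelf board whose top is 80 mm above the work surface. Blue round ceramic base, 112 mm in diameter at the foot, 88 mm at its flat top, 60 mm high. Origin: centre of the base's underside, on the shelf's top; z up. The wing nut's vertical axis is the base's axis. The bracket and shade stand on its +x side, a rocker switch low on its -x side. All fixed.
- bracket_top (a point): Middle of the top edge of the lamp's L-shaped steel bracket: a plate 4 mm thick and 26 mm wide, standing on the lamp's +x side, inner face 57 mm from the nut's axis, top 60 mm above the ceramic top. Its foot, 4 mm thick, 26 mm wide, lies on the ceramic top under the nut. Axes as the lamp's. Apart from this plate the space round the nut is free.
- shade_mid (a point): Middle of the yellow metal lampshade, on the lamp's +x side, 135 mm from the nut's axis: 88 mm in diameter, 46 mm high, its top 64 mm above the ceramic top; a rod at its top joins it to the bracket. Fixed.
- wingnut (a joint): Turning of the red plastic wing nut about its vertical axis, rad; grows as it is turned clockwise seen from above (tightened). At 6.0 it is fully tight and meets a hard stop. Starts between 0.3 and 2.6. Slight friction (about 0.04 N m); it stays where it is left and sinks 1 mm per radian as it tightens. At 0 the wings lie along the lamp's x axis.
- wingnut_mid (a point): On the nut's axis, half-way up its wings; turns with the nut: x along one wing, the other lies opposite; z up. Wings: upright plates 7 mm thick, reaching 36 mm from the axis, from 10 mm below this point to 10 mm above. Hub between them 19 mm in diameter, top 2 mm above this point. Bracket foot's upper face 21 mm below this point at joint 0, 15 mm when tight; ceramic top 4 mm lower.
- pill_bottle: Loose grey plastic pill bottle with white cap, 44 mm in diameter, 80 mm high, standing on the shelf. Origin: centre of its underside.
- katoris: Loose stacked pair of small steel bowls (they keep together), 86 mm in diameter, 48 mm high over both, standing on the shelf. Origin: centre of the underside.
- cup: Loose green plastic cup, 70 mm in diameter at its rim, 85 mm high, with a steel spoon fixed in it that rises to 153 mm and leans out over the rim on the cup's +x side by about 17 mm. Stands on the shelf. Origin: centre of its underside.
- hair_clip: Loose purple hair clip, 78 x 24 x 19 mm, lying on the shelf along its own x. Origin: centre of its underside.
Things that resemble listed ones, but are neither listed nor needed, are in the scene too. What is meant by the cup is not pink, and is the larger of those in its own colour.

How it is judged:
By the outcome, as a careful person would: the job done as asked, in the order asked, and still so for the second after the job is handed in, with the robot touching nothing.
It also fails if it takes over 64 s, if anything falls off the work surface, if the arm or the gripper's body presses on something with over 40 N, if the wrist force passes 120 N, or if a joint passes its speed limit or range.

### The arm

A 7-joint arm with a two-finger parallel gripper is mounted at the origin on the work surface. World frame = base frame: x ahead of the robot, y to its left, z up, the work surface at z = 0. Lengths are in m, angles in rad, forces in N, time in s.
With the tool pointing down it reaches from about 0.425 to 0.925 m from the base axis. Payload 6.8 kg.
Tool frame: the origin (TCP) lies at the very end of the fingers, on their centre line; the grasp point (between the pads) lies 19 mm behind it; y points along the fingers, z is the direction in which the jaws open and shut, and the axes are right-handed (so a half turn about y gives the same grasp; the last joint's range is limited). The gripper opens to 85 mm and grips with 20 to 120 N. Pads are 22 mm wide; open, the fingers measure 114 mm over their backs; the gripper's body (76 mm by 85 mm) begins 54 mm behind the grasp point. The pads swing forward as they close: fully open they stand 13 mm farther back than shut.
Start: joints at [-1.217, 0.477, 0.022, 1.555, -0.011, 1.109, -0.083], TCP at [0.301, 0.604, 0.195] pointing down, gripper open.
Joint ranges: [-2.96, 2.96], [-0.34, 2.1], [-1.41, 1.46], [0.24, 2.44], [-1.37, 4.51], [0.17, 1.92], [-2.96, 2.96]. Speed limits (rad/s): [2.39, 2.39, 3.14, 3.14, 3.14, 3.14, 3.14].

### API

Orientations are given as a rotation vector (axis times angle).
In Python, from bench import r gives the robot as it stands.
- The arm moves only by the tool drive_tool, never from a script. Its argument "series" is a list of rows, each a list of 7 numbers: the shift along the tool's x, y, z in mm, then the turn, a rotation vector about the tool's x, y, z in degrees, then the finger opening in mm, from 0 to 85.4. In form: [[tx, ty, tz, wx, wy, wz, grip], ...]. A call has 1 to 5 rows; each row is the pose to reach, as a shift and turn from the pose measured when the call began, along the tool's axes at that moment; what a row does not reach only later rows make up. A row lasts 1/10 s, in which the tool goes at most 50 mm and 8.59 degrees, less where a joint would pass 70% of its speed; a pose out of reach is approached as far as the arm can. A call with a gripper value outside its range is refused whole. The fingers move at their own pace and stop on an object; "squeeze" is the grip in N (left out, the last holds). Time passes only in rows, so rows that repeat a pose let the fingers close. It gives the time, the measured TCP pose, the force and the opening at its end, in the units of the state.
- r.get_obs(): the state, without advancing time (a new reading comes with each control period).
- r.grab_frame(name): name is "side" or "top"; returns a dict with "frame" (480x640x3 uint8, blue, green, red), "intrinsics" (3x3 intrinsics, pixels), "distortion" ([k1, k2, p1, p2, k3] as OpenCV has them; the pictures are not rectified), "rvec" (rotation vector, rad) and "tvec" (3), from world to camera coordinates, as OpenCV has them. Camera axes: x right, y down, z forward; pixel columns grow to the right and rows downward; lengths in m; the calibration is good to about 2 mm. A picture is of the moment at which its call begins. There is no depth.
- r.hand_in(): hands the job in, once; it reports no verdict.
The state is a dict: "clock": time; "joints": joint angles; "qvel": joint speeds; "tau": joint torques, N m; "tcp_pos": TCP position; "orientation": TCP orientation; "contact_force": force on the tool from outside, world axes, zero at the start; "moment": the same for the moment, N m; "grip_width": finger opening in m.
Only numpy, scipy, OpenCV 4.12 (cv2) and the standard library are available. Lean on these libraries where they do the work, as an engineer would, in place of code of your own. Each camera call takes 0.05 s, during which the arm holds its last target.

## Working session

There is one attempt and no reset: what is moved stays moved. The work goes in short steps, Python scripts to look and compute and a tool call to move; the robot and the scene stay as the last step left them, time stands still between calls to the robot, and variables do not carry over. Pictures are saved under pics/ and viewed, and the job is handed in when it is done.

Besides the shell and the picture viewer there is one more tool, called as name([rows], argument=value, ...), one row to a line, values as JSON. drive_tool: Moves the arm, as the interface text tells. Its arguments: {"type":"object","properties":{"series":{"type":"array","items":{"type":"array","items":{"type":"number"}}},"squeeze":{"type":"number"}},"required":["series"]}

```bash
ls; mkdir -p pics; python3 - <<'E'
from bench import r
import cv2,pickle
o=r.get_obs();print(o)
for n in("side","top"):
    f=r.grab_frame(n);cv2.imwrite(f"pics/{n}0.png",f["frame"]);pickle.dump(f,open(f"{n}0.pkl","wb"))
    print(n,f["intrinsics"],f["distortion"],f["rvec"],f["tvec"])
E
```

```text
pics
{'clock': 0.0, 'joints': array([-1.21710017,  0.47775553,  0.02234931,  1.55645988, -0.01151088,
        1.10930763, -0.08310154]), 'qvel': array([ 1.50789689e-03, -9.35345716e-04, -8.70641299e-04, -6.15828077e-04,
       -1.11015567e-03,  3.08337377e-04,  9.50990652e-05]), 'tau': array([-5.51400117e-04, -5.96452117e+01,  1.60792306e+00, -2.81198001e+01,
        1.25671917e-02,  9.49886598e-03, -9.33218388e-06]), 'tcp_pos': array([0.30047568, 0.60369197, 0.19355229]), 'orientation': array([-1.54208231,  0.36242048, -0.36196576]), 'contact_force': array([-0.18671207,  0.22987959,  0.69829481]), 'moment': array([ 0.04704199, -0.03356135,  0.07524721]), 'grip_width': 0.08548143555085565}
side [[601.28216911   0.         318.70963823]
 [  0.         601.28216911 241.96366045]
 [  0.           0.           1.        ]] [0.00229631 0.         0.         0.         0.        ] [ 2.15418929 -0.6555056   0.31342198] [-0.35330432  0.34277322  1.16855164]
top [[564.41674355   0.         330.38792663]
 [  0.         564.41674355 237.80440487]
 [  0.           0.           1.        ]] [-0.0567717  0.         0.         0.         0.       ] [ 2.18337441 -2.03884402  0.2105125 ] [0.07071149 0.52309086 1.42032168]
```

View pics/side0.png

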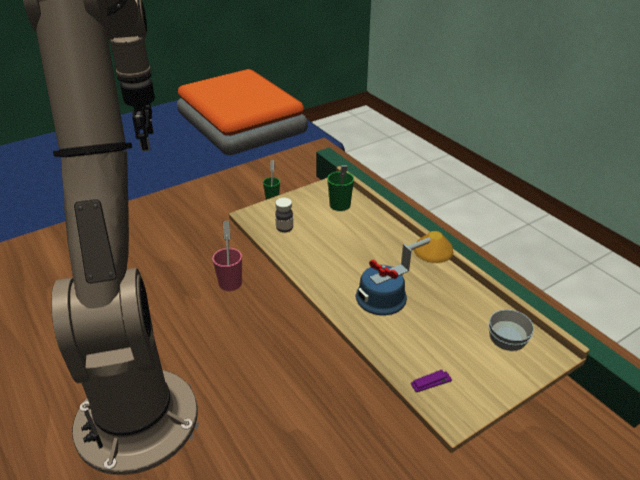

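View pics/top0.png

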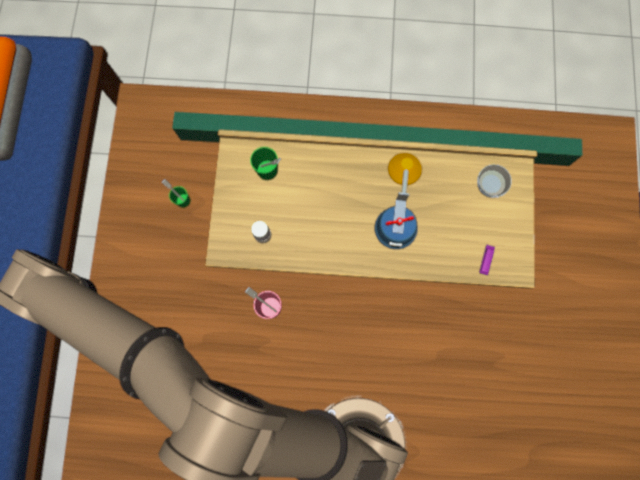

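The only wing-nut candidate is the red one on the blue lamp (top ≈ 400,221; side ≈ 383,269). The other red or orange items are the towels and the pink cup at (267,305), and neither is a nut. The cup meant is the large green one at (265,162); the small green one at (179,197) and the pink one are lookalikes.

```bash
python3 - <<'E'
import cv2
a=cv2.imread("pics/top0.png")[180:260,350:450];b=cv2.imread("pics/side0.png")[225:325,340:465]
cv2.imwrite("pics/topc.png",cv2.resize(a,None,fx=7,fy=7,interpolation=cv2.INTER_CUBIC))
cv2.imwrite("pics/sidec.png",cv2.resize(b,None,fx=6,fy=6,interpolation=cv2.INTER_CUBIC))
E
```

```text
(no output)
```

View pics/topc.png

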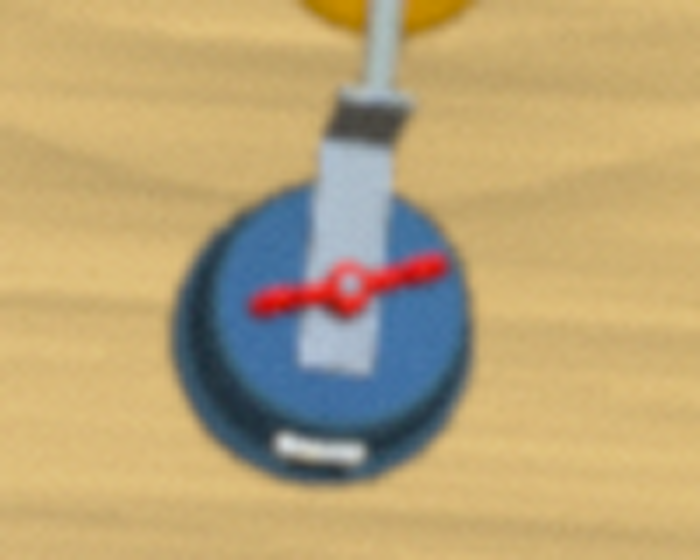

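View pics/sidec.png

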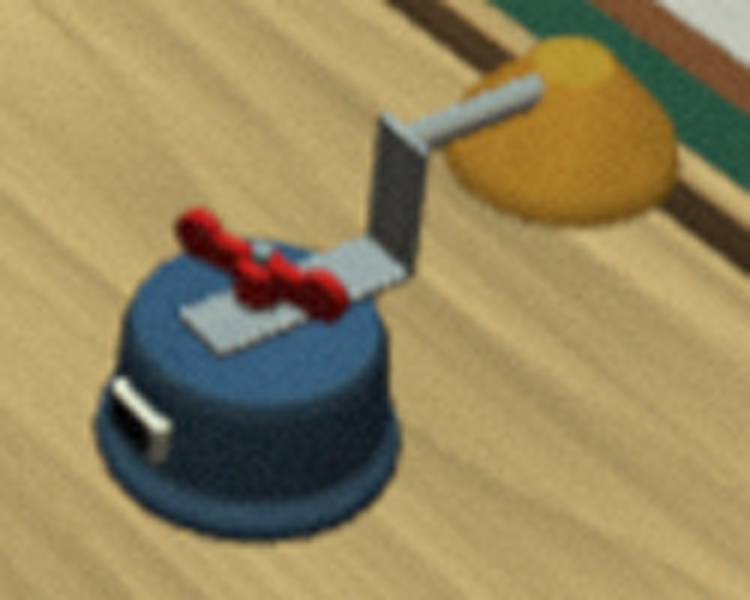

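```bash
cat > h.py <<'E'
import numpy as np,cv2,pickle
from scipy.spatial.transform import Rotation as R
def ray(f,uv,z):
    u=cv2.undistortPoints(np.array([[uv]],float),f["intrinsics"],f["distortion"])[0,0]
    M=R.from_rotvec(np.ravel(f["rvec"])).as_matrix();t=np.ravel(f["tvec"])
    c=-M.T@t;d=M.T@np.array([*u,1]);return c+d*(z-c[2])/d[2]
def proj(f,p):
    return cv2.projectPoints(np.array(p,float).reshape(-1,3),f["rvec"],f["tvec"],f["intrinsics"],f["distortion"])[0][:,0]
E
python3 - <<'E'
from h import *
np.set_printoptions(precision=4,suppress=True)
t=pickle.load(open("top0.pkl","rb"));s=pickle.load(open("side0.pkl","rb"))
T=lambda x,y:(350+(x-3)/7,180+(y-3)/7)
S=lambda x,y:(340+(x-2.5)/6,225+(y-2.5)/6)
h=lambda a:print(a)
print("hub top",ray(t,T(350,285),.166),"side hub",ray(s,S(262,255),.168))
a=ray(t,T(255,303),.17);b=ray(t,T(445,265),.17);print("tips",a,b,(a+b)/2,np.hypot(*(a-b)[:2]),np.degrees(np.arctan2(*(b-a)[1::-1])))
a=ray(s,S(199,229),.164);b=ray(s,S(325,297),.164);print("side tips",a,b,(a+b)/2,np.hypot(*(a-b)[:2]),np.degrees(np.arctan2(*(b-a)[1::-1])))
print("brk top",ray(t,T(375,98),.2),ray(s,S(404,132),.2))
print("base top",ray(t,T(342,305),.14))
print("foot end",ray(t,T(298,364),.144),ray(t,T(370,374),.144),ray(t,T(322,140),.144),ray(t,T(392,148),.144))
print("foot c side",[ray(s,S(*q),.144) for q in((180,313),(220,352),(410,272))])
from bench import r
o=r.get_obs();print(R.from_rotvec(o["orientation"]).as_matrix())
E
```

```text
hub top [ 0.5486 -0.0594  0.166 ] side hub [ 0.5478 -0.0613  0.168 ]
tips [ 0.539  -0.0265  0.17  ] [ 0.557  -0.0916  0.17  ] [ 0.548 -0.059  0.17 ] 0.06748701107308296 -74.50267769346932
side tips [ 0.5414 -0.0341  0.164 ] [ 0.555  -0.0876  0.164 ] [ 0.5482 -0.0609  0.164 ] 0.055265810126599146 -75.7022911324576
brk top [ 0.6063 -0.0614  0.2   ] [ 0.6055 -0.0654  0.2   ]
base top [ 0.5476 -0.0598  0.14  ]
foot end [ 0.5243 -0.0449  0.144 ] [ 0.5225 -0.0703  0.144 ] [ 0.6062 -0.0497  0.144 ] [ 0.605  -0.0747  0.144 ]
foot c side [array([ 0.5229, -0.0486,  0.144 ]), array([ 0.5219, -0.0728,  0.144 ]), array([ 0.6047, -0.077 ,  0.144 ])]
[[ 0.8953 -0.0007  0.4455]
 [-0.4455 -0.0016  0.8953]
 [ 0.0001 -1.     -0.0017]]
```

Axis ≈ (0.548, −0.060), lamp yaw ≈ −3.2°, wings at world −75°, so the joint is ≈ 1.26 rad and about 272° remains. I'll push with the closed fingers, circling mostly on the side away from the bracket.

```bash
cat >> h.py <<'E'
AX=np.array([.548,-.060])
def rot(zang):  # tool y down, z at world angle zang (deg)
    a=np.radians(zang);z=np.array([np.cos(a),np.sin(a),0]);y=np.array([0,0,-1.]);return np.column_stack([np.cross(y,z),y,z])
def rows(targets,g=0,quiet=False):
    """targets: list of (x,y,z,zang)"""
    from bench import r
    o=r.get_obs();p=o["tcp_pos"];M=R.from_rotvec(o["orientation"])
    out=[]
    for x,y,z,a in targets:
        s=M.inv().apply(np.array([x,y,z])-p)*1000
        w=np.degrees((M.inv()*R.from_matrix(rot(a))).as_rotvec())
        out.append([round(float(v),1) for v in (*s,*w)]+[g])
    print(out);st(o);return out
def st(o=None):
    from bench import r
    o=o or r.get_obs();m=R.from_rotvec(o["orientation"]).as_matrix();p=o["tcp_pos"]
    d=p[:2]-AX
    print("t%.2f"%o["clock"],"p",np.round(p,4),"zang %.1f tilt %.2f"%(np.degrees(np.arctan2(m[1,2],m[0,2])),np.degrees(np.arccos(-m[2,1]))),"F",np.round(o["contact_force"],1),"Mz %.2f"%o["moment"][2],"q7 %.2f"%o["joints"][6],"pol r%.1f a%.1f"%(np.hypot(*d)*1e3,np.degrees(np.arctan2(d[1],d[0]))),"w",round(o["grip_width"],4))
def push(phi,gap,sgn=-1,rad=.026,z=.156):
    """pusher pose for wing at world angle phi (deg); gap mm between finger side and wing; sgn -1: tool z=-e"""
    a=np.radians(phi);e=np.array([np.cos(a),np.sin(a)]);t=np.array([np.sin(a),-np.cos(a)])
    c=AX+rad*e-(.0145+gap/1000)*t
    return (*c,z,phi+(180 if sgn<0 else 0))
E
python3 - <<'E'
from h import *
p=push(-75,8);print(p)
rows([(.30,.60,.24,63),(.30,.60,.28,63),(.32,.55,.28,67),(.34,.5,.28,71),(.36,.45,.28,75)])
E
```

```text
(np.float64(0.5764626262641696), np.float64(-0.07929064296870905), 0.156, 105)
[[1.3, -46.4, -3.7, 0.1, 0.5, 0.0, 0], [1.3, -86.4, -3.7, 0.1, 0.5, 0.0, 0], [41.4, -86.3, -39.6, 0.1, -3.5, 0.0, 0], [81.6, -86.3, -75.4, 0.1, -7.5, -0.0, 0], [121.8, -86.2, -111.3, 0.1, -11.5, -0.0, 0]]
t0.10 p [0.3005 0.6038 0.1936] zang 63.5 tilt 0.10 F [-0.8 -1.  -0.5] Mz -0.01 q7 -0.08 pol r708.4 a110.5 w 0.0854
```

drive_tool([
  [1,-46,-4,0,0,0,0],
  [1,-86,-4,0,0,0,0],
  [41,-86,-40,0,-4,0,0],
  [82,-86,-75,0,-8,0,0],
  [122,-86,-111,0,-12,0,0],
], squeeze=20)

```text
clock: 0.6
tcp_pos: [0.3564, 0.4591, 0.2796]
orientation: [-1.564, 0.196, -0.195]
contact_force: [1.7, 0.1, 0.6]
grip_width: 0.0123
```

```bash
python3 - <<'E'
from h import *
rows([(.38,.40,.28,79),(.40,.35,.28,83),(.42,.3,.28,87),(.44,.25,.28,91),(.46,.2,.28,95)])
E
```

```text
[[37.4, -0.3, -51.5, 0.1, -3.3, -0.0, 0], [69.1, -0.3, -95.1, 0.1, -7.3, -0.0, 0], [100.8, -0.2, -138.6, 0.1, -11.3, -0.0, 0], [132.5, -0.1, -182.1, 0.1, -15.3, -0.0, 0], [164.2, 0.0, -225.7, 0.1, -19.3, -0.0, 0]]
t0.60 p [0.3564 0.4591 0.2796] zang 75.7 tilt 0.11 F [1.7 0.1 0.6] Mz 0.00 q7 0.31 pol r553.4 a110.3 w 0.0123
```

drive_tool([
  [32,0,-44,0,-3,0,0],
  [64,0,-88,0,-7,0,0],
  [96,0,-132,0,-11,0,0],
  [128,0,-176,0,-15,0,0],
  [160,0,-220,0,-19,0,0],
])

```text
clock: 1.1
tcp_pos: [0.4487, 0.2264, 0.2798]
orientation: [-1.572, -0.067, 0.068]
contact_force: [2.0, -0.4, 0.4]
grip_width: -0.0002
```

```bash
python3 - <<'E'
from h import *
rows([(.48,.16,.28,97),(.50,.11,.28,99),(.52,.06,.28,101),(.54,.01,.28,103),(.56,-.035,.28,105)])
E
```

```text
[[25.5, -0.1, -68.9, 0.1, -2.1, -0.1, 0], [41.2, -0.0, -120.4, 0.1, -4.1, -0.1, 0], [56.8, 0.1, -171.9, 0.1, -6.1, -0.1, 0], [72.5, 0.2, -223.5, 0.1, -8.1, -0.1, 0], [88.5, 0.2, -270.0, 0.1, -10.1, -0.1, 0]]
t1.10 p [0.4487 0.2264 0.2798] zang 94.9 tilt 0.12 F [ 2.  -0.4  0.4] Mz 0.03 q7 1.08 pol r303.2 a109.1 w -0.0002
```

drive_tool([
  [16,0,-46,0,-2,0,0],
  [32,0,-92,0,-4,0,0],
  [48,0,-138,0,-6,0,0],
  [64,0,-184,0,-8,0,0],
  [80,0,-230,0,-10,0,0],
])

```text
clock: 1.6
tcp_pos: [0.5483, 0.0022, 0.2801]
orientation: [-1.563, -0.205, 0.206]
contact_force: [0.7, -0.4, -0.3]
grip_width: -0.0
```

```bash
python3 - <<'E'
from h import *
p=push(-75,8)
rows([(.57,-.04,.28,105),(*p[:2],.28,105),(*p[:2],.24,105),(*p[:2],.21,105),(*p[:2],.21,105)])
E
```

```text
[[10.0, 0.1, -46.4, 0.1, 0.0, -0.1, 0], [6.1, 0.2, -86.0, 0.1, 0.0, -0.1, 0], [6.1, 40.2, -86.0, 0.1, 0.0, -0.1, 0], [6.2, 70.2, -85.9, 0.1, 0.0, -0.1, 0], [6.2, 70.2, -85.9, 0.1, 0.0, -0.1, 0]]
t1.60 p [0.5483 0.0022 0.2801] zang 105.0 tilt 0.11 F [ 0.7 -0.4 -0.3] Mz 0.03 q7 1.78 pol r62.2 a89.7 w -0.0
```

drive_tool([
  [8,0,-45,0,0,0,0],
  [6,0,-86,0,0,0,0],
  [6,40,-86,0,0,0,0],
  [6,70,-86,0,0,0,0],
  [6,70,-86,0,0,0,0],
])

```text
clock: 2.1
tcp_pos: [0.5729, -0.0792, 0.2058]
orientation: [-1.562, -0.197, 0.213]
contact_force: [-0.9, -0.1, -0.7]
grip_width: 0.0002
```

```bash
cat > look.py <<'E'
import sys
from h import *
from bench import r
k=sys.argv[1]
f=r.grab_frame("top");g=r.grab_frame("side")
pickle.dump((f,g),open(k+".pkl","wb"))
a=cv2.resize(f["frame"][180:260,360:440],(400,400),interpolation=cv2.INTER_CUBIC)
b=cv2.resize(g["frame"][220:300,343:423],(400,400),interpolation=cv2.INTER_CUBIC)
cv2.imwrite("pics/"+k+".png",np.hstack([a,b]));st()
E
python3 look.py a1; python3 - <<'E'
from h import *
p=push(-75,8)
rows([(*p[:2],.18,105),(*p[:2],.156,105),(*p[:2],.156,105)])
E
```

```text
t2.20 p [ 0.5762 -0.0792  0.2104] zang 105.0 tilt 0.16 F [ 0.6  0.  -0.2] Mz 0.04 q7 1.98 pol r34.1 a-34.3 w -0.0
[[0.4, 30.4, -0.1, 0.1, 0.0, -0.1, 0], [0.4, 54.4, -0.1, 0.1, 0.0, -0.1, 0], [0.4, 54.4, -0.1, 0.1, 0.0, -0.1, 0]]
t2.20 p [ 0.5762 -0.0792  0.2104] zang 105.0 tilt 0.16 F [ 0.6  0.  -0.2] Mz 0.04 q7 1.98 pol r34.1 a-34.3 w -0.0
```

View pics/a1.png

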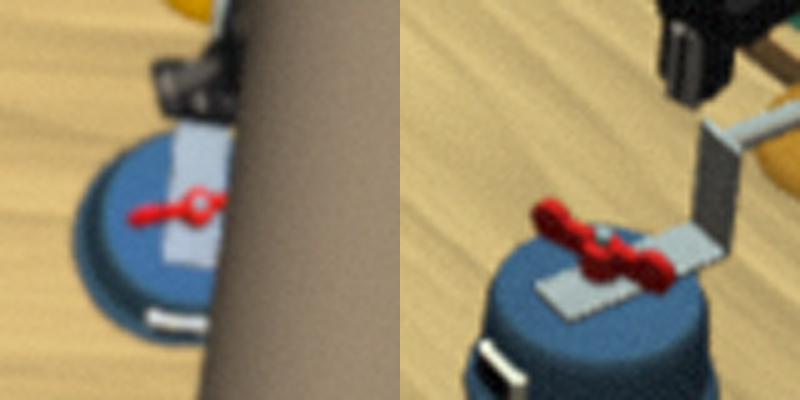

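```bash
python3 - <<'E'
from h import *
f,g=pickle.load(open("a1.pkl","rb"))
for P in([.5762,-.0792,.2104],[.5762,-.0792,.156]): print((proj(g,P)-[343,220])*5+[400,0])
print((proj(f,[.5762,-.0792,.2104])-[360,180])*5)
E
```

```text
[[688.83114016 155.16015042]]
[[678.67770029 255.42302752]]
[[253.60134583 125.64892237]]
```

```bash
python3 - <<'E'
from h import *
f,g=pickle.load(open("a1.pkl","rb"))
b=cv2.resize(g["frame"][170:290,340:460],(600,600),interpolation=cv2.INTER_CUBIC)
b=cv2.convertScaleAbs(b,alpha=1.6,beta=20)
cv2.imwrite("pics/a1b.png",b)
print((proj(g,[.5762,-.0792,.2104])-[340,170])*5)
E
```

```text
[[303.83114016 405.16015042]]
```

View pics/a1b.png

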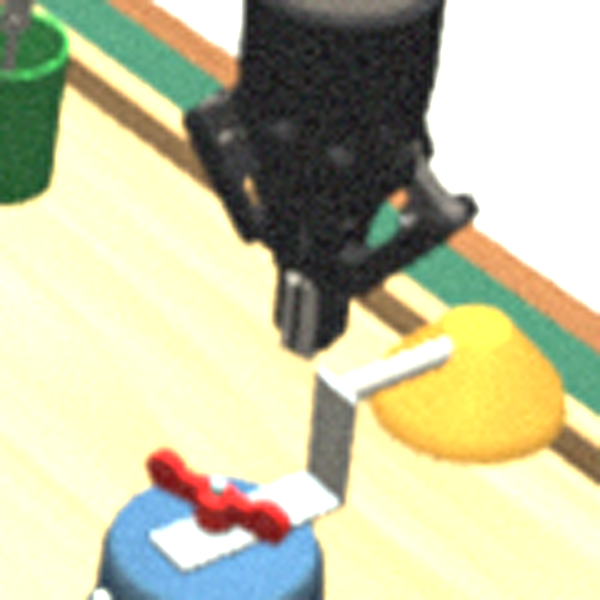

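```bash
python3 look.py a2; python3 - <<'E'
from h import *
f,g=pickle.load(open("a2.pkl","rb"))
b=cv2.resize(g["frame"][170:290,340:460],(400,400),interpolation=cv2.INTER_CUBIC)
a=cv2.resize(f["frame"][140:240,350:450],(400,400),interpolation=cv2.INTER_CUBIC)
b=cv2.convertScaleAbs(np.hstack([b,a]),alpha=1.6,beta=20)
for P in ([.5762,-.0792,.2104],):
  q=(proj(g,P)-[340,170])*400/120; w=(proj(f,P)-[350,140])*4; print(q,w)
cv2.imwrite("pics/a2b.png",b)
E
```

```text
t2.30 p [ 0.5775 -0.0792  0.212 ] zang 105.0 tilt 0.14 F [-0.6  0.7  0.4] Mz -0.06 q7 1.98 pol r35.2 a-33.1 w -0.0
[[202.55409344 270.10676694]] [[242.88107666 260.5191379 ]]
```

View pics/a2b.png

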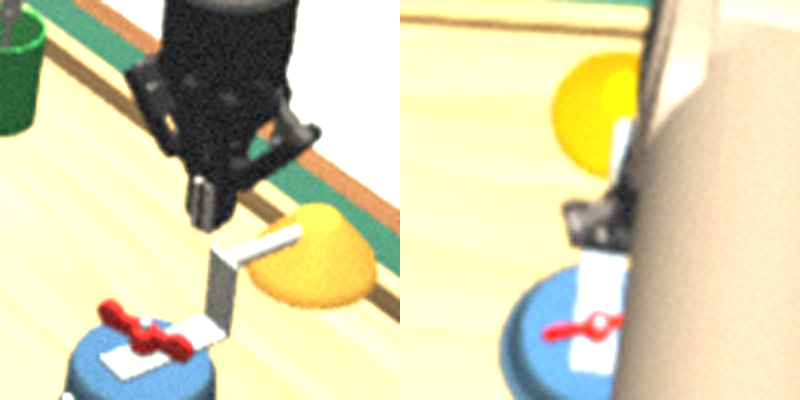

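```bash
python3 - <<'E'
from h import *
f,g=pickle.load(open("a2.pkl","rb"))
uv=(340+207*.3,170+229*.3)
for z in(.21,.22,.23,.24,.25):print(ray(g,uv,z))
# linkage knuckle lookups
for z in (.2,.24,.3): print(ray(f,(350+180/4,140+205/4),z))
E
```

```text
[ 0.60566462 -0.04831921  0.21      ]
[ 0.59663007 -0.05786342  0.22      ]
[ 0.58759553 -0.06740763  0.23      ]
[ 0.57856099 -0.07695185  0.24      ]
[ 0.56952644 -0.08649606  0.25      ]
[ 0.61073605 -0.04168638  0.2       ]
[ 0.59868037 -0.03764304  0.24      ]
[ 0.58059687 -0.03157803  0.3       ]
```

```bash
python3 - <<'E'
from h import *
g=pickle.load(open("side0.pkl","rb"))
for z in(.1935,.2065,.22,.235):print(z,proj(g,[.3005,.6037,z]))
b=cv2.resize(g["frame"][80:180,100:200],(600,600),interpolation=cv2.INTER_CUBIC)
cv2.imwrite("pics/s0g.png",cv2.convertScaleAbs(b,alpha=2,beta=40))
E
```

```text
0.1935 [[151.19712801 157.75528473]]
0.2065 [[150.31785274 153.39719409]]
0.22 [[149.39516921 148.82415342]]
0.235 [[148.35831504 143.68550139]]
```

View pics/s0g.png

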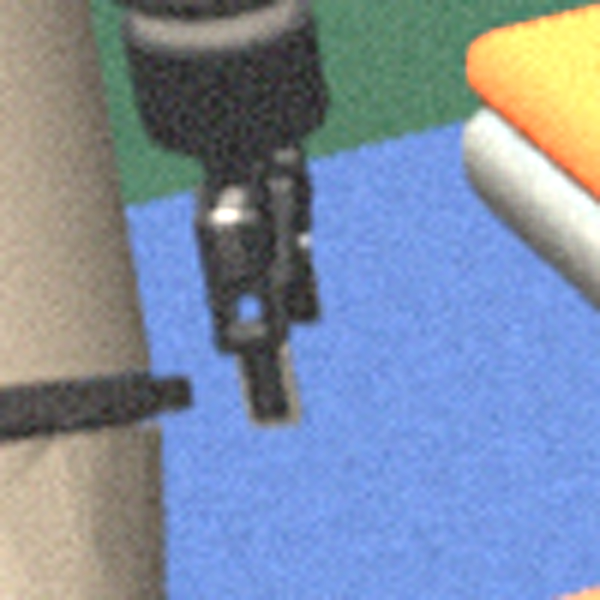

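The picture shows the fingertips about 28 mm higher than the reported TCP. I'll descend carefully to the nominal height and check by looking and by contact force.

drive_tool([
  [1,25,0,0,0,0,0],
  [1,40,0,0,0,0,0],
  [1,50,0,0,0,0,0],
  [1,54,0,0,0,0,0],
  [1,54,0,0,0,0,0],
])

```text
clock: 2.8
tcp_pos: [0.5789, -0.079, 0.1585]
orientation: [-1.563, -0.208, 0.205]
contact_force: [-0.5, -0.0, -0.1]
grip_width: 0.0
```

```bash
python3 look.py a3; python3 - <<'E'
from h import *
f,g=pickle.load(open("a3.pkl","rb"))
b=cv2.resize(g["frame"][200:300,340:440],(600,600),interpolation=cv2.INTER_CUBIC)
cv2.imwrite("pics/a3b.png",cv2.convertScaleAbs(b,alpha=1.6,beta=20))
from bench import r
print((proj(g,r.get_obs()["tcp_pos"])-[340,200])*6)
E
```

```text
t2.90 p [ 0.5792 -0.0792  0.159 ] zang 105.0 tilt 0.22 F [ 0.3 -0.1 -0.3] Mz 0.00 q7 2.00 pol r36.6 a-31.5 w -0.0002
[[359.61205812 416.90308971]]
```

View pics/a3b.png

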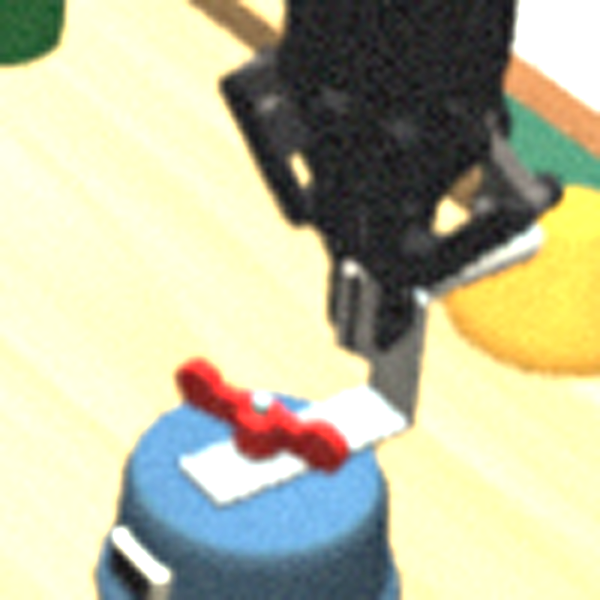

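drive_tool([
  [-6,0,0,0,0,0,0],
  [-12,0,0,0,0,0,0],
  [-16,0,0,0,0,0,0],
  [-18,0,0,0,0,0,0],
  [-18,0,0,0,0,0,0],
])

```text
clock: 3.4
tcp_pos: [0.5615, -0.084, 0.1591]
orientation: [-1.563, -0.208, 0.203]
contact_force: [0.3, 0.5, 0.1]
grip_width: -0.0
```

```bash
python3 look.py a4; python3 - <<'E'
from h import *
f,g=pickle.load(open("a4.pkl","rb"))
b=cv2.resize(g["frame"][200:300,340:440],(600,600),interpolation=cv2.INTER_CUBIC)
cv2.imwrite("pics/a4b.png",cv2.convertScaleAbs(b,alpha=1.6,beta=20))
from bench import r
print((proj(g,r.get_obs()["tcp_pos"])-[340,200])*6)
E
```

```text
t3.50 p [ 0.5619 -0.0837  0.159 ] zang 105.0 tilt 0.23 F [ 0.2  0.  -0.6] Mz 0.02 q7 2.01 pol r27.5 a-59.6 w 0.0
[[329.78536476 441.9921291 ]]
```

View pics/a4b.png

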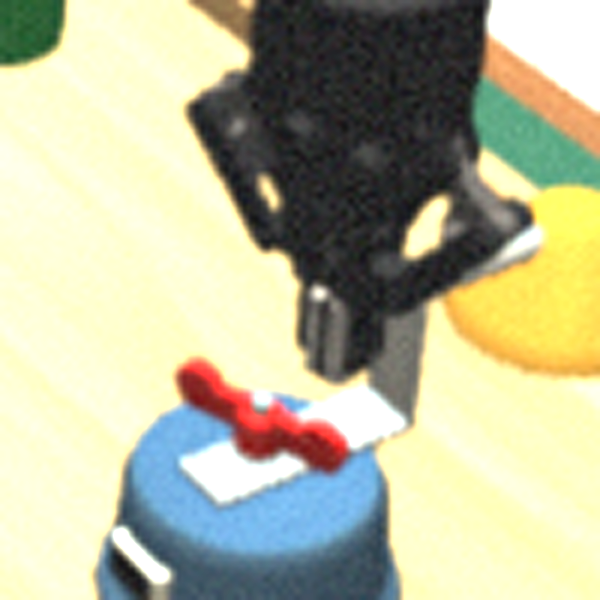

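```bash
python3 - <<'E'
from h import *
f,g=pickle.load(open("a4.pkl","rb"))
for q in((340,366),(325,378),(340,380)):
  print([np.round(ray(g,(340+q[0]/6,200+q[1]/6),z),4) for z in(.183,.187,.191)])
p=push(-75,9)
rows([(*p[:2],.16,105),(*p[:2],.16,105),(*p[:2],.152,105),(*p[:2],.148,105),(*p[:2],.148,105)])
E
```

```text
[array([ 0.5715, -0.075 ,  0.183 ]), array([ 0.5681, -0.0785,  0.187 ]), array([ 0.5648, -0.0821,  0.191 ])]
[array([ 0.563 , -0.0771,  0.183 ]), array([ 0.5597, -0.0806,  0.187 ]), array([ 0.5564, -0.0842,  0.191 ])]
[array([ 0.5666, -0.0808,  0.183 ]), array([ 0.5633, -0.0844,  0.187 ]), array([ 0.56  , -0.0879,  0.191 ])]
[[16.2, -1.0, 0.5, 0.1, 0.0, 0.2, 0], [16.2, -1.0, 0.5, 0.1, 0.0, 0.2, 0], [16.2, 7.0, 0.5, 0.1, 0.0, 0.2, 0], [16.2, 11.0, 0.6, 0.1, 0.0, 0.2, 0], [16.2, 11.0, 0.6, 0.1, 0.0, 0.2, 0]]
t3.50 p [ 0.5619 -0.0837  0.159 ] zang 105.0 tilt 0.23 F [ 0.2  0.  -0.6] Mz 0.02 q7 2.01 pol r27.5 a-59.6 w 0.0
```

drive_tool([
  [8,0,0,0,0,0,0],
  [16,0,0,0,0,0,0],
  [16,6,0,0,0,0,0],
  [16,11,0,0,0,0,0],
  [16,14,0,0,0,0,0],
])

```text
clock: 4.0
tcp_pos: [0.5768, -0.0796, 0.144]
orientation: [-1.563, -0.207, 0.205]
contact_force: [0.1, 0.4, 0.7]
grip_width: -0.0003
```

```bash
python3 - <<'E'
from h import *
st()
E
```

```text
t4.00 p [ 0.5768 -0.0796  0.144 ] zang 105.0 tilt 0.16 F [0.1 0.4 0.7] Mz 0.03 q7 2.01 pol r34.9 a-34.3 w -0.0003
```

drive_tool([
  [0,3,0,0,0,0,0],
  [0,6,0,0,0,0,0],
  [0,9,0,0,0,0,0],
  [0,11,0,0,0,0,0],
  [0,12,0,0,0,0,0],
])

```text
clock: 4.5
tcp_pos: [0.5768, -0.0797, 0.1318]
orientation: [-1.563, -0.207, 0.205]
contact_force: [-0.3, -0.7, 0.2]
grip_width: 0.0002
```

```bash
python3 look.py a5; python3 - <<'E'
from h import *
f,g=pickle.load(open("a5.pkl","rb"))
b=cv2.resize(g["frame"][200:300,340:440],(600,600),interpolation=cv2.INTER_CUBIC)
cv2.imwrite("pics/a5b.png",cv2.convertScaleAbs(b,alpha=1.6,beta=20))
E
```

```text
t4.60 p [ 0.5768 -0.0797  0.1319] zang 105.0 tilt 0.15 F [ 0.4 -0.6  0.1] Mz -0.04 q7 2.02 pol r34.9 a-34.4 w -0.0
```

View pics/a5b.png

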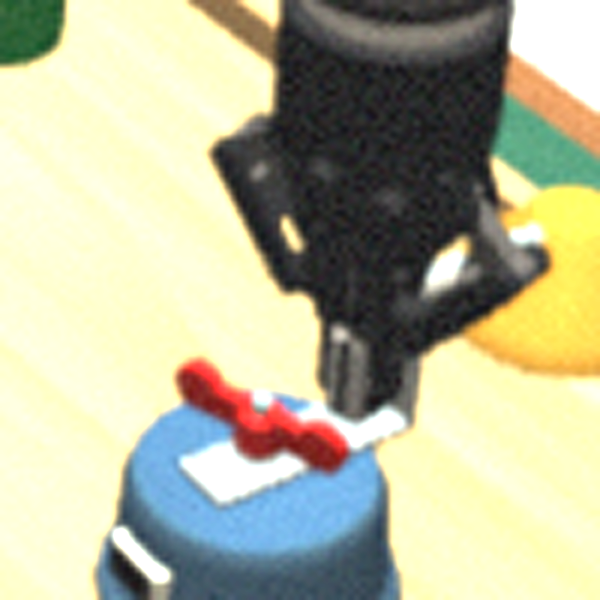

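```bash
python3 - <<'E'
from h import *
rows([push(-75,5,z=.128),push(-75,1,z=.128),push(-78,0,z=.128),push(-83,0,z=.128),push(-88,0,z=.128)])
E
```

```text
[[-3.2, 3.9, 0.5, 0.1, 0.0, 0.1, 0], [-7.2, 3.9, 0.5, 0.1, 0.0, 0.1, 0], [-9.6, 3.9, -0.3, 0.1, 3.0, 0.1, 0], [-12.0, 3.9, -1.3, 0.1, 8.0, 0.1, 0], [-14.4, 3.9, -2.1, 0.1, 13.0, 0.1, 0]]
t4.60 p [ 0.5768 -0.0797  0.1319] zang 105.0 tilt 0.15 F [ 0.4 -0.6  0.1] Mz -0.04 q7 2.02 pol r34.9 a-34.4 w -0.0
```

drive_tool([
  [-3,4,0,0,0,0,0],
  [-7,4,0,0,0,0,0],
  [-9.6,4,0,0,3,0,0],
  [-12,4,-1,0,8,0,0],
  [-14.4,4,-2,0,13,0,0],
])

```text
clock: 5.1
tcp_pos: [0.5637, -0.0854, 0.1281]
orientation: [-1.572, -0.028, 0.023]
contact_force: [2.4, 0.3, -1.1]
grip_width: -0.0
```

```bash
python3 look.py a6; python3 - <<'E'
from h import *
rows([push(-95+0,0,z=.128),push(-102,0,z=.128),push(-109,0,z=.128),push(-116,0,z=.128),push(-123,0,z=.128)])
f,g=pickle.load(open("a6.pkl","rb"))
b=cv2.resize(g["frame"][200:300,340:440],(600,600),interpolation=cv2.INTER_CUBIC)
cv2.imwrite("pics/a6b.png",cv2.convertScaleAbs(b,alpha=1.6,beta=20))
E
```

```text
t5.20 p [ 0.5634 -0.0854  0.128 ] zang 92.0 tilt 0.18 F [ 1.2  0.6 -1.2] Mz 0.00 q7 1.83 pol r29.7 a-58.7 w 0.0001
[[-3.3, 0.0, -1.7, 0.1, 7.0, 0.2, 0], [-6.8, 0.0, -2.8, 0.1, 14.0, 0.2, 0], [-10.3, 0.0, -3.6, 0.1, 21.0, 0.2, 0], [-14.0, -0.0, -3.9, 0.1, 28.0, 0.2, 0], [-17.6, -0.0, -3.7, 0.1, 35.0, 0.2, 0]]
t5.20 p [ 0.5634 -0.0854  0.128 ] zang 92.0 tilt 0.18 F [ 1.2  0.6 -1.2] Mz 0.00 q7 1.83 pol r29.7 a-58.7 w 0.0001
```

View pics/a6b.png

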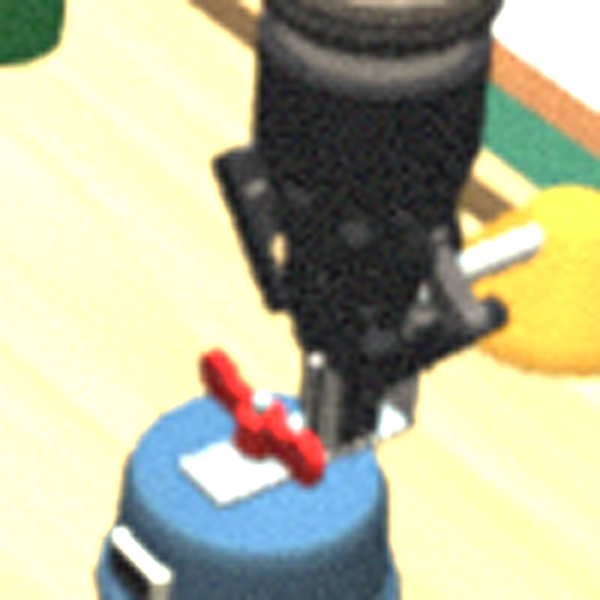

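The nut turned by about 13° under a light push of about 1.5 N, so the push works. Continuing.

drive_tool([
  [-3.3,0,-1.7,0,7,0,0],
  [-6.8,0,-2.8,0,14,0,0],
  [-10.3,0,-3.6,0,21,0,0],
  [-14,0,-3.9,0,28,0,0],
  [-17.6,0,-3.7,0,35,0,0],
])

```text
clock: 5.7
tcp_pos: [0.5465, -0.0898, 0.1283]
orientation: [-1.524, 0.45, -0.457]
contact_force: [2.1, -0.1, -0.8]
grip_width: -0.0001
```

```bash
python3 - <<'E'
from h import *
rows([push(-123-7*k,0,z=.127) for k in range(1,6)])
E
```

```text
[[-3.7, 1.3, -1.8, -0.1, 6.8, 0.3, 0], [-7.2, 1.3, -2.9, -0.1, 13.8, 0.3, 0], [-10.7, 1.2, -3.7, -0.1, 20.8, 0.3, 0], [-14.3, 1.2, -4.0, -0.1, 27.8, 0.2, 0], [-18.0, 1.2, -3.8, -0.1, 34.8, 0.2, 0]]
t5.70 p [ 0.5465 -0.0898  0.1283] zang 56.8 tilt 0.26 F [ 2.1 -0.1 -0.8] Mz -0.04 q7 1.29 pol r29.8 a-92.9 w -0.0001
```

drive_tool([
  [-3.7,1.2,-1.8,0,7,0,0],
  [-7.2,1.2,-2.9,0,14,0,0],
  [-10.7,1.2,-3.7,0,21,0,0],
  [-14.3,1.2,-4,0,28,0,0],
  [-18,1.2,-3.8,0,35,0,0],
])

```text
clock: 6.2
tcp_pos: [0.5295, -0.0835, 0.1273]
orientation: [-1.364, 0.921, -0.931]
contact_force: [1.6, -0.1, -0.8]
grip_width: -0.0002
```

```bash
python3 look.py a7;python3 - <<'E'
from h import *
rows([push(-158-7*k,0,z=.126) for k in range(1,6)])
E
```

```text
t6.30 p [ 0.5291 -0.0831  0.1271] zang 21.9 tilt 0.27 F [ 0.5 -0.2 -0.1] Mz -0.01 q7 0.74 pol r29.9 a-129.2 w 0.0001
[[-3.2, 1.1, -1.4, -0.2, 6.9, 0.2, 0], [-6.6, 1.0, -2.6, -0.2, 13.9, 0.2, 0], [-10.2, 1.0, -3.3, -0.2, 20.9, 0.2, 0], [-13.8, 1.0, -3.6, -0.2, 27.9, 0.2, 0], [-17.4, 1.0, -3.5, -0.2, 34.9, 0.2, 0]]
t6.30 p [ 0.5291 -0.0831  0.1271] zang 21.9 tilt 0.27 F [ 0.5 -0.2 -0.1] Mz -0.01 q7 0.74 pol r29.9 a-129.2 w 0.0001
```

View pics/a7.png

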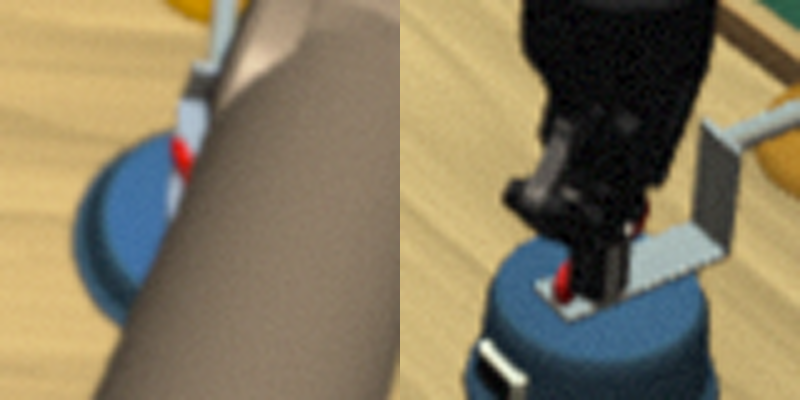

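The wing follows: it now lies roughly along the bracket foot, with the tip at crop (565,280). Continuing.

drive_tool([
  [-3.2,1,-1.4,0,7,0,0],
  [-6.6,1,-2.6,0,14,0,0],
  [-10.2,1,-3.3,0,21,0,0],
  [-13.8,1,-3.6,0,28,0,0],
  [-17.4,1,-3.5,0,35,0,0],
])

```text
clock: 6.8
tcp_pos: [0.5191, -0.0687, 0.126]
orientation: [-1.091, 1.371, -1.379]
contact_force: [0.7, -1.2, -1.1]
grip_width: -0.0001
```

```bash
python3 - <<'E'
from h import *
rows([push(-193-7*k,0,z=.1255) for k in range(1,6)])
E
```

```text
[[-3.7, 0.5, -1.4, -0.3, 6.9, 0.1, 0], [-7.2, 0.5, -2.6, -0.3, 13.9, 0.1, 0], [-10.7, 0.4, -3.3, -0.3, 20.9, 0.1, 0], [-14.4, 0.4, -3.6, -0.3, 27.9, 0.0, 0], [-18.0, 0.4, -3.5, -0.3, 34.9, 0.0, 0]]
t6.80 p [ 0.5191 -0.0687  0.126 ] zang -13.1 tilt 0.27 F [ 0.7 -1.2 -1.1] Mz -0.02 q7 0.20 pol r30.2 a-163.2 w -0.0001
```

drive_tool([
  [-3.7,0.5,-1.4,0,7,0,0],
  [-7.2,0.5,-2.6,0,14,0,0],
  [-10.7,0.5,-3.3,0,21,0,0],
  [-14.4,0.5,-3.6,0,28,0,0],
  [-18,0.5,-3.5,0,35,0,0],
])

```text
clock: 7.3
tcp_pos: [0.5188, -0.0503, 0.1251]
orientation: [-0.687, 1.792, -1.797]
contact_force: [-2.3, -0.4, -0.4]
grip_width: -0.0001
```

```bash
python3 look.py a8; python3 - <<'E'
from h import *
rows([push(-228-7*k,0,z=.1255) for k in range(1,6)])
E
```

```text
t7.40 p [ 0.5193 -0.0499  0.125 ] zang -47.9 tilt 0.21 F [-0.   1.3 -0.1] Mz 0.03 q7 -0.32 pol r30.4 a160.7 w 0.0001
[[-3.4, -0.5, -0.9, -0.2, 7.1, 0.0, 0], [-6.8, -0.5, -2.1, -0.2, 14.1, -0.0, 0], [-10.4, -0.5, -2.8, -0.2, 21.1, -0.0, 0], [-14.0, -0.5, -3.1, -0.2, 28.1, -0.0, 0], [-17.6, -0.5, -2.9, -0.2, 35.1, -0.0, 0]]
t7.40 p [ 0.5193 -0.0499  0.125 ] zang -47.9 tilt 0.21 F [-0.   1.3 -0.1] Mz 0.03 q7 -0.32 pol r30.4 a160.7 w 0.0001
```

View pics/a8.png

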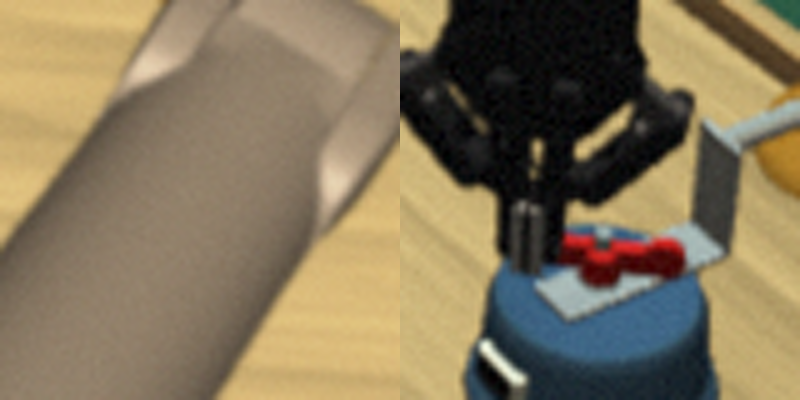

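drive_tool([
  [-3.4,-0.5,-0.9,0,7,0,0],
  [-6.8,-0.5,-2.1,0,14,0,0],
  [-10.4,-0.5,-2.8,0,21,0,0],
  [-14,-0.5,-3,0,28,0,0],
  [-17.6,-0.5,-2.9,0,35,0,0],
])

```text
clock: 7.9
tcp_pos: [0.5295, -0.0357, 0.125]
orientation: [-0.137, 2.154, -2.158]
contact_force: [-1.4, 0.3, -0.8]
grip_width: 0.0
```

```bash
python3 - <<'E'
from h import *
rows([push(-263-6,0,z=.1255),push(-275,0,z=.1255),push(-275,4,z=.1255),push(-275,8,z=.15),push(-275,8,z=.18)])
E
```

```text
[[-3.7, -0.5, -1.0, -0.1, 6.3, 0.0, 0], [-6.6, -0.5, -2.0, -0.1, 12.3, 0.0, 0], [-2.7, -0.5, -2.9, -0.1, 12.3, 0.0, 0], [1.2, -25.0, -3.7, -0.1, 12.3, 0.0, 0], [1.2, -55.0, -3.6, -0.1, 12.3, 0.0, 0]]
t7.90 p [ 0.5295 -0.0357  0.125 ] zang -82.7 tilt 0.10 F [-1.4  0.3 -0.8] Mz -0.04 q7 -0.82 pol r30.5 a127.3 w 0.0
```

drive_tool([
  [-3.7,-0.5,-1,0,6,0,0],
  [-6.6,-0.5,-2,0,12,0,0],
  [-6.6,-0.5,-2,0,12,0,0],
  [-2,-0.5,-3,0,12,0,0],
  [2,-0.5,-3,0,12,0,0],
])

```text
clock: 8.4
tcp_pos: [0.5267, -0.0332, 0.1255]
orientation: [-0.086, -2.179, 2.183]
contact_force: [0.6, -0.7, -0.9]
grip_width: 0.0
```

```bash
python3 look.py a9; python3 - <<'E'
from h import *
a=push(-275,8);b=push(-95,9)
print(a,b)
rows([(*a[:2],.15,-95),(*a[:2],.195,-95)])
E
```

```text
t8.50 p [ 0.5264 -0.0332  0.1256] zang -94.7 tilt 0.05 F [-0.   0.6  0.2] Mz 0.01 q7 -0.98 pol r34.4 a128.9 w 0.0004
(np.float64(0.5278516686043749), np.float64(-0.032137933637792306), 0.156, -95) (np.float64(0.5691445260937169), np.float64(-0.08794922210495536), 0.156, 85)
[[-1.4, -24.4, -1.2, -0.1, 0.3, 0.0, 0], [-1.4, -69.4, -1.1, -0.1, 0.3, 0.0, 0]]
t8.50 p [ 0.5264 -0.0332  0.1256] zang -94.7 tilt 0.05 F [-0.   0.6  0.2] Mz 0.01 q7 -0.98 pol r34.4 a128.9 w 0.0004
```

View pics/a9.png

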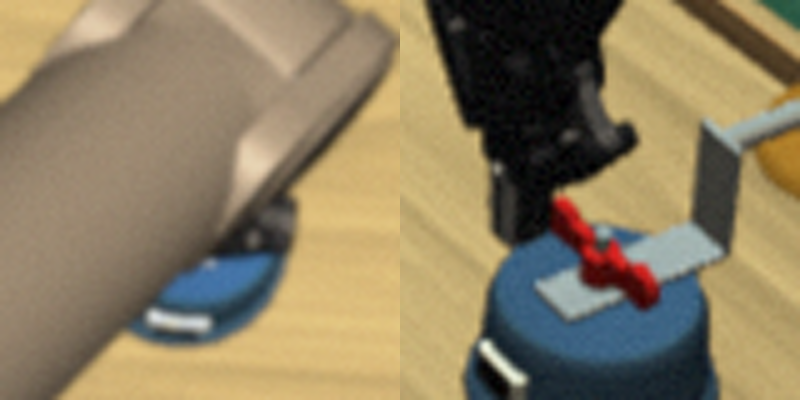

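drive_tool([
  [0,-25,0,0,0,0,0],
  [0,-70,0,0,0,0,0],
  [0,-85,0,0,0,0,0],
  [0,-85,0,0,0,0,0],
])

```text
clock: 8.9
tcp_pos: [0.5279, -0.0335, 0.2127]
orientation: [-0.092, -2.183, 2.182]
contact_force: [0.9, -0.1, -1.1]
grip_width: -0.0004
```

```bash
python3 - <<'E'
from h import *
f,g=pickle.load(open("a9.pkl","rb"))
S=lambda x,y:(343+(x-400-2)/5,220+(y-2)/5)
a=ray(g,S(566,212),.160);b=ray(g,S(646,290),.160);print(a,b,(a+b)/2,np.degrees(np.arctan2(*(b-a)[1::-1])))
p=push(-95,9,sgn=1)
rows([(.541,-.052,.21,-95),(.555,-.07,.21,-95),(*p[:2],.21,-95),(*p[:2],.18,-95),(*p[:2],.17,-95)])
E
```

```text
[ 0.55140265 -0.0320755   0.16      ] [ 0.5477397  -0.09058512  0.16      ] [ 0.54957117 -0.06133031  0.16      ] -93.58228884529274
[[-14.6, 2.8, 17.4, 0.0, 0.4, -0.2, 0], [-29.9, 2.8, 34.2, 0.0, 0.4, -0.2, 0], [-45.5, 2.9, 51.0, 0.0, 0.4, -0.2, 0], [-45.4, 32.9, 51.0, 0.0, 0.4, -0.2, 0], [-45.3, 42.9, 51.0, 0.0, 0.4, -0.2, 0]]
t8.90 p [ 0.5279 -0.0335  0.2127] zang -94.6 tilt 0.24 F [ 0.9 -0.1 -1.1] Mz 0.05 q7 -1.07 pol r33.3 a127.2 w -0.0004
```

drive_tool([
  [-15,2,17,0,0,0,0],
  [-30,2,34,0,0,0,0],
  [-45,2,51,0,0,0,0],
  [-45,2,51,0,0,0,0],
  [-45,20,51,0,0,0,0],
])

```text
clock: 9.4
tcp_pos: [0.5694, -0.0888, 0.1932]
orientation: [-0.095, -2.183, 2.183]
contact_force: [0.4, 0.7, -0.6]
grip_width: -0.0001
```

```bash
python3 - <<'E'
from h import *
p=push(-95,9,sgn=1)
rows([(*p[:2],.17,-95),(*p[:2],.15,-95),(*p[:2],.136,-95),(*p[:2],.127,-95),(*p[:2],.124,-95)])
E
python3 look.py b1
```

```text
[[0.4, 23.2, -0.8, 0.0, 0.4, -0.3, 0], [0.6, 43.2, -0.8, 0.0, 0.4, -0.3, 0], [0.6, 57.2, -0.8, 0.0, 0.4, -0.3, 0], [0.7, 66.2, -0.8, 0.0, 0.4, -0.3, 0], [0.7, 69.2, -0.8, 0.0, 0.4, -0.3, 0]]
t9.40 p [ 0.5694 -0.0888  0.1932] zang -94.6 tilt 0.35 F [ 0.4  0.7 -0.6] Mz 0.04 q7 -0.98 pol r35.9 a-53.4 w -0.0001
t9.50 p [ 0.5667 -0.0867  0.1902] zang -94.6 tilt 0.08 F [-0.7  0.2  0. ] Mz -0.02 q7 -0.98 pol r32.6 a-55.0 w -0.0
```

View pics/b1.png

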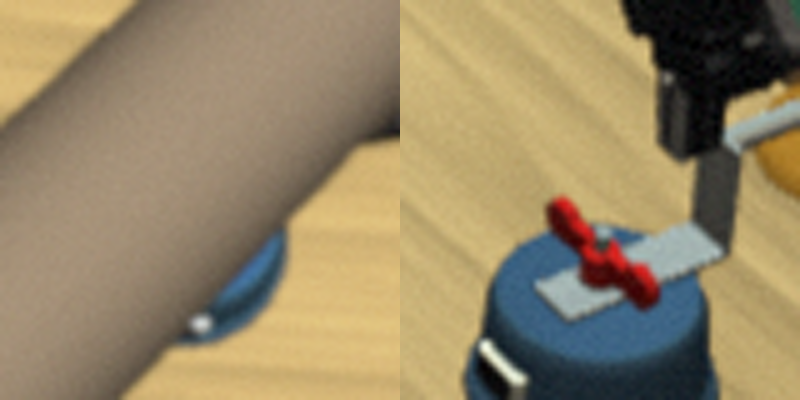

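drive_tool([
  [-4,10,0,0,0,0,0],
  [-4,35,0,0,0,0,0],
  [-4,50,0,0,0,0,0],
  [-4,60,0,0,0,0,0],
  [-4,65,0,0,0,0,0],
])

```text
clock: 10.0
tcp_pos: [0.5703, -0.0867, 0.1243]
orientation: [-0.085, -2.182, 2.179]
contact_force: [-0.6, -0.3, -0.4]
grip_width: -0.0002
```

```bash
python3 look.py b2; python3 - <<'E'
from h import *
k=dict(sgn=1,z=.124)
rows([push(-95,5,**k),push(-95,0,**k),push(-102,0,**k),push(-109,0,**k),push(-116,0,**k)])
E
```

```text
t10.10 p [ 0.5705 -0.087   0.1249] zang -94.6 tilt 0.09 F [ 0.4 -0.4 -0.6] Mz -0.01 q7 -0.92 pol r35.1 a-50.1 w 0.0002
[[5.3, 0.9, 1.1, 0.1, 0.4, 0.1, 0], [10.3, 0.9, 1.0, 0.1, 0.4, 0.1, 0], [13.6, 0.9, 2.6, 0.1, 7.4, 0.1, 0], [17.0, 0.9, 3.7, 0.1, 14.4, 0.1, 0], [20.6, 0.9, 4.4, 0.1, 21.4, 0.1, 0]]
t10.10 p [ 0.5705 -0.087   0.1249] zang -94.6 tilt 0.09 F [ 0.4 -0.4 -0.6] Mz -0.01 q7 -0.92 pol r35.1 a-50.1 w 0.0002
```

View pics/b2.png

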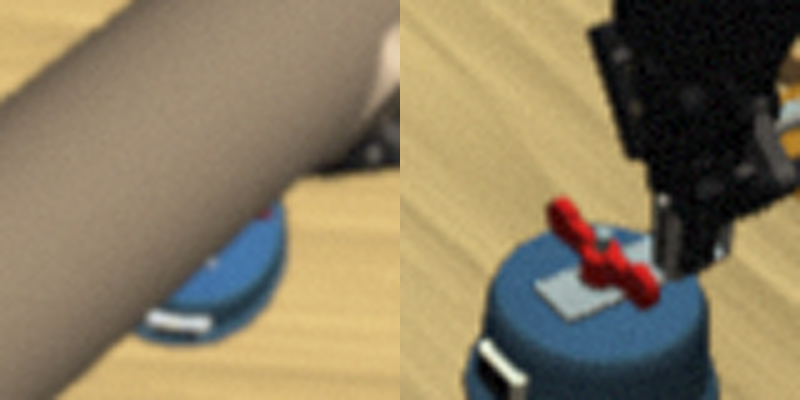

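The fingers are behind the second wing with a clear gap. Pushing again.

drive_tool([
  [5.3,0.5,1,0,0,0,0],
  [10.3,0.5,1,0,0,0,0],
  [13.6,0.5,2.6,0,7,0,0],
  [17,0.5,3.7,0,14,0,0],
  [20.6,0.5,4.4,0,21,0,0],
])

```text
clock: 10.6
tcp_pos: [0.55, -0.0898, 0.1251]
orientation: [-0.453, -1.973, 1.97]
contact_force: [1.7, 0.2, -0.7]
grip_width: 0.0
```

```bash
python3 - <<'E'
from h import *
k=dict(sgn=1,z=.124)
rows([push(-116-6*i,0,**k) for i in range(1,6)])
E
```

```text
[[3.2, 1.1, 1.5, 0.1, 6.1, -0.0, 0], [6.1, 1.1, 2.5, 0.1, 12.1, -0.0, 0], [9.2, 1.1, 3.3, 0.1, 18.1, -0.0, 0], [12.2, 1.1, 3.7, 0.1, 24.1, -0.0, 0], [15.4, 1.1, 3.8, 0.1, 30.1, -0.0, 0]]
t10.60 p [ 0.55   -0.0898  0.1251] zang -115.9 tilt 0.11 F [ 1.7  0.2 -0.7] Mz 0.02 q7 -1.20 pol r29.9 a-86.1 w 0.0
```

drive_tool([
  [3.2,1,1.5,0,6,0,0],
  [6.1,1,2.5,0,12,0,0],
  [9.2,1,3.3,0,18,0,0],
  [12.2,1,3.7,0,24,0,0],
  [15.4,1,3.8,0,30,0,0],
])

```text
clock: 11.1
tcp_pos: [0.535, -0.0867, 0.1249]
orientation: [-0.871, -1.633, 1.629]
contact_force: [1.8, -0.3, -0.3]
grip_width: -0.0003
```

```bash
python3 look.py b3; python3 - <<'E'
from h import *
k=dict(sgn=1,z=.124)
rows([push(-146-3*i,0,**k) for i in range(1,5)])
E
```

```text
t11.20 p [ 0.5345 -0.0866  0.1246] zang -145.9 tilt 0.13 F [ 1.1  0.3 -0. ] Mz -0.03 q7 -1.63 pol r29.8 a-116.9 w 0.0002
[[1.4, 0.6, 0.7, 0.1, 3.1, -0.0, 0], [2.8, 0.6, 1.3, 0.1, 6.1, -0.0, 0], [4.3, 0.6, 1.9, 0.1, 9.1, -0.0, 0], [5.7, 0.6, 2.4, 0.1, 12.1, -0.0, 0]]
t11.20 p [ 0.5345 -0.0866  0.1246] zang -145.9 tilt 0.13 F [ 1.1  0.3 -0. ] Mz -0.03 q7 -1.63 pol r29.8 a-116.9 w 0.0002
```

View pics/b3.png

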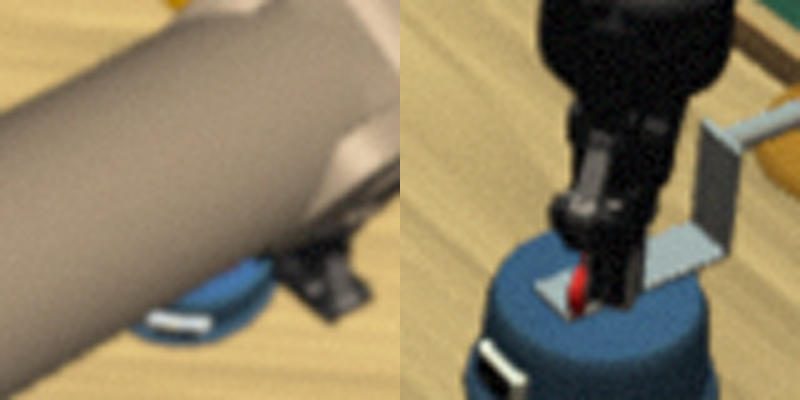

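The wing is at ≈ −146° and the stop is expected near −167°. Smaller steps now, watching the force.

drive_tool([
  [1.4,0.5,0.7,0,3,0,0],
  [2.8,0.5,1.3,0,6,0,0],
  [4.3,0.5,1.9,0,9,0,0],
  [5.7,0.5,2.4,0,12,0,0],
])

```text
clock: 11.6
tcp_pos: [0.5296, -0.0835, 0.1245]
orientation: [-1.004, -1.491, 1.486]
contact_force: [1.5, -0.5, -0.1]
grip_width: -0.0001
```

```bash
python3 - <<'E'
from h import *
k=dict(sgn=1,z=.124)
rows([push(-158-1.5*i,0,**k) for i in range(1,4)])
E
```

```text
[[1.1, 0.5, 0.5, 0.2, 1.6, -0.0, 0], [1.8, 0.5, 0.9, 0.2, 3.1, -0.0, 0], [2.5, 0.5, 1.2, 0.2, 4.6, -0.0, 0]]
t11.60 p [ 0.5296 -0.0835  0.1245] zang -157.9 tilt 0.19 F [ 1.5 -0.5 -0.1] Mz -0.07 q7 -1.82 pol r29.8 a-128.1 w -0.0001
```

drive_tool([
  [1.1,0,0.5,0,1.5,0,0],
  [1.8,0,0.9,0,3,0,0],
  [2.5,0,1.2,0,4.5,0,0],
])

```text
clock: 11.9
tcp_pos: [0.5276, -0.0818, 0.1248]
orientation: [-1.051, -1.435, 1.43]
contact_force: [1.2, -1.3, 0.3]
grip_width: -0.0
```

```bash
python3 - <<'E'
from h import *
k=dict(sgn=1,z=.124)
rows([push(-162.5-1.5*i,0,**k) for i in range(1,3)])
E
```

```text
[[0.8, 0.8, 0.3, 0.2, 1.6, -0.0, 0], [1.5, 0.8, 0.7, 0.2, 3.1, -0.0, 0]]
t11.90 p [ 0.5276 -0.0818  0.1248] zang -162.4 tilt 0.22 F [ 1.2 -1.3  0.3] Mz -0.04 q7 -1.90 pol r29.8 a-133.2 w -0.0
```

drive_tool([
  [0.8,0.5,0.3,0,1.5,0,0],
  [1.5,0.5,0.7,0,3,0,0],
  [1.5,0.5,0.7,0,3,0,0],
])

```text
clock: 12.2
tcp_pos: [0.5264, -0.0805, 0.1244]
orientation: [-1.081, -1.397, 1.392]
contact_force: [0.5, -2.5, 0.5]
grip_width: 0.0003
```

```bash
python3 - <<'E'
from h import *
k=dict(sgn=1,z=.124)
rows([push(-165.5-1.2*i,0,**k) for i in range(1,3)])
E
```

```text
[[0.5, 0.3, 0.3, 0.2, 1.3, -0.0, 0], [1.1, 0.3, 0.6, 0.2, 2.5, -0.0, 0]]
t12.20 p [ 0.5264 -0.0805  0.1244] zang -165.4 tilt 0.22 F [ 0.5 -2.5  0.5] Mz -0.02 q7 -1.95 pol r29.8 a-136.4 w 0.0003
```

drive_tool([
  [0.6,0,0.3,0,1.2,0,0],
  [1.1,0,0.6,0,2.5,0,0],
  [1.1,0,0.6,0,2.5,0,0],
])

```text
clock: 12.5
tcp_pos: [0.5257, -0.08, 0.1244]
orientation: [-1.107, -1.365, 1.361]
contact_force: [0.9, -3.3, -0.9]
grip_width: 0.0003
```

```bash
python3 - <<'E'
from h import *
k=dict(sgn=1,z=.124)
rows([push(-168-1.2*i,0,**k) for i in range(1,3)])
E
```

```text
[[1.0, 0.4, 0.3, 0.2, 1.2, -0.1, 0], [1.5, 0.4, 0.6, 0.2, 2.4, -0.1, 0]]
t12.50 p [ 0.5257 -0.08    0.1244] zang -168.0 tilt 0.24 F [ 0.9 -3.3 -0.9] Mz 0.01 q7 -1.99 pol r30.0 a-138.1 w 0.0003
```

drive_tool([
  [0.8,0,0.2,0,1,0,0],
  [1.4,0,0.4,0,2,0,0],
  [1.4,0,0.4,0,2,0,0],
])

```text
clock: 12.8
tcp_pos: [0.5253, -0.08, 0.1246]
orientation: [-1.129, -1.338, 1.335]
contact_force: [2.5, -6.1, -1.9]
grip_width: 0.0002
```

```bash
python3 - <<'E'
from h import *
k=dict(sgn=1,z=.124)
rows([push(-170-1.2*i,0,**k) for i in range(1,3)])
E
```

```text
[[1.8, 0.6, 0.5, 0.3, 1.1, -0.2, 0], [2.4, 0.6, 0.8, 0.3, 2.3, -0.2, 0]]
t12.80 p [ 0.5253 -0.08    0.1246] zang -170.1 tilt 0.35 F [ 2.5 -6.1 -1.9] Mz -0.04 q7 -2.03 pol r30.2 a-138.6 w 0.0002
```

drive_tool([
  [1.6,0,0.3,0,0,0,0],
  [2,0,0.3,0,0,0,0],
  [2,0,0.3,0,0,0,0],
])

```text
clock: 13.1
tcp_pos: [0.5253, -0.08, 0.1249]
orientation: [-1.134, -1.336, 1.337]
contact_force: [3.9, -9.1, -3.4]
grip_width: 0.0004
```

```bash
python3 - <<'E'
from h import *
st()
E
```

```text
t13.10 p [ 0.5253 -0.08    0.1249] zang -170.2 tilt 0.57 F [ 3.9 -9.1 -3.4] Mz -0.02 q7 -2.03 pol r30.2 a-138.7 w 0.0004
```

At about 10 N the tip did not advance at all, so this is the hard stop. Backing off and lifting clear.

drive_tool([
  [-4,0,0,0,0,0,0],
  [-9,0,0,0,0,0,0],
  [-9,-20,0,0,0,0,0],
  [-9,-60,0,0,0,0,0],
  [-9,-95,0,0,0,0,0],
])

```text
clock: 13.6
tcp_pos: [0.5255, -0.0883, 0.2208]
orientation: [-1.133, -1.334, 1.337]
contact_force: [0.8, 0.2, 0.6]
grip_width: 0.0003
```

```bash
python3 - <<'E'
from h import *
rows([(.52,-.09,.24,-165),(.50,-.05,.26,-160),(.49,0,.28,-155),(.48,.045,.28,-150),(.47,.09,.28,-145)])
E
```

```text
[[-0.9, -19.2, 5.6, 0.2, -5.3, -0.4, 0], [41.7, -39.6, 18.5, 0.2, -10.3, -0.5, 0], [92.5, -60.0, 19.8, 0.2, -15.3, -0.5, 0], [138.6, -60.3, 22.0, 0.2, -20.3, -0.5, 0], [184.6, -60.7, 24.2, 0.1, -25.3, -0.5, 0]]
t13.60 p [ 0.5255 -0.0883  0.2208] zang -170.3 tilt 0.50 F [0.8 0.2 0.6] Mz -0.01 q7 -2.25 pol r36.2 a-128.6 w 0.0003
```

drive_tool([
  [0,-40,5,0,-5,0,0],
  [30,-60,18,0,-10,0,0],
  [75,-60,20,0,-15,0,0],
  [120,-60,22,0,-20,0,0],
  [165,-60,24,0,-25,0,0],
])

```text
clock: 14.1
tcp_pos: [0.4723, 0.0722, 0.2793]
orientation: [-0.862, -1.642, 1.646]
contact_force: [1.2, 0.6, 0.0]
grip_width: 0.0001
```

```bash
python3 - <<'E'
from h import *
rows([(.44,.13,.28,-140),(.43,.17,.28,-135),(.42,.21,.28,-130),(.41,.25,.28,-125),(.40,.29,.28,-120)])
E
```

```text
[[65.9, -1.1, -6.6, 0.0, -5.1, -0.3, 0], [104.4, -1.3, -21.3, 0.0, -10.1, -0.3, 0], [142.9, -1.5, -36.0, -0.0, -15.1, -0.3, 0], [181.5, -1.7, -50.7, -0.0, -20.1, -0.3, 0], [220.0, -2.0, -65.4, -0.0, -25.1, -0.3, 0]]
t14.10 p [0.4723 0.0722 0.2793] zang -145.1 tilt 0.34 F [1.2 0.6 0. ] Mz -0.03 q7 -2.58 pol r152.3 a119.8 w 0.0001
```

drive_tool([
  [45,0,-5,0,-7,0,0],
  [90,0,-18,0,-14,0,0],
  [135,0,-33,0,-21,0,0],
  [180,0,-50,0,-28,0,0],
  [215,0,-65,0,-34,0,0],
])

```text
clock: 14.6
tcp_pos: [0.4002, 0.2892, 0.2776]
orientation: [-0.371, -2.023, 2.03]
contact_force: [0.4, -0.7, 0.7]
grip_width: 0.0003
```

```bash
python3 look.py c1; python3 - <<'E'
from h import *
f,g=pickle.load(open("c1.pkl","rb"))
cv2.imwrite("pics/c1t.png",f["frame"]);cv2.imwrite("pics/c1s.png",g["frame"])
E
```

```text
t14.70 p [0.3994 0.2922 0.2774] zang -110.3 tilt 0.43 F [0.7 0.1 0.6] Mz 0.03 q7 -2.43 pol r382.3 a112.9 w 0.0001
```

View pics/c1.png

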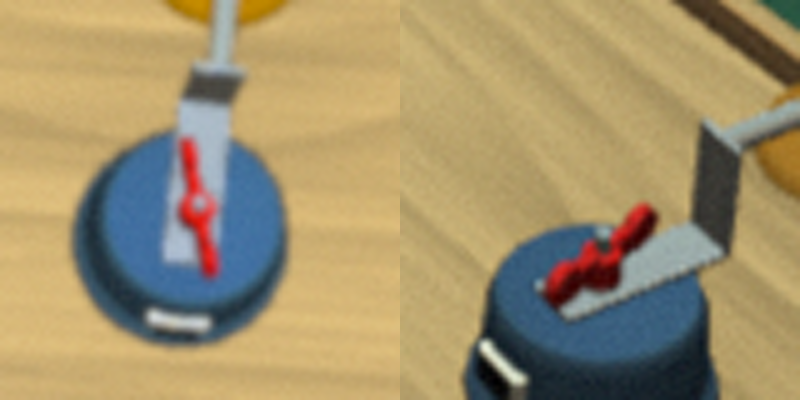

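View pics/c1t.png

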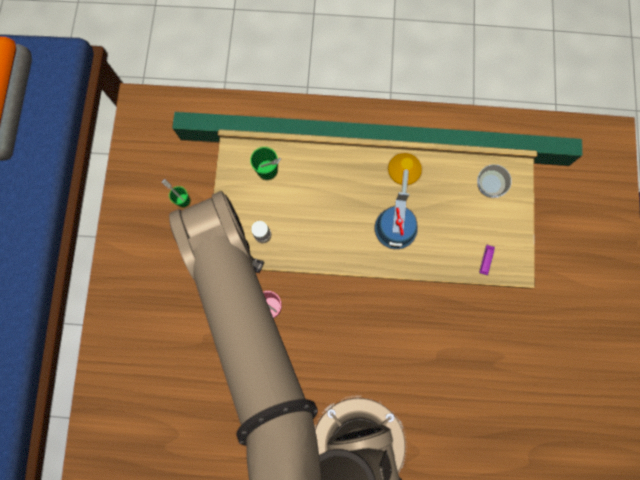

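View pics/c1s.png

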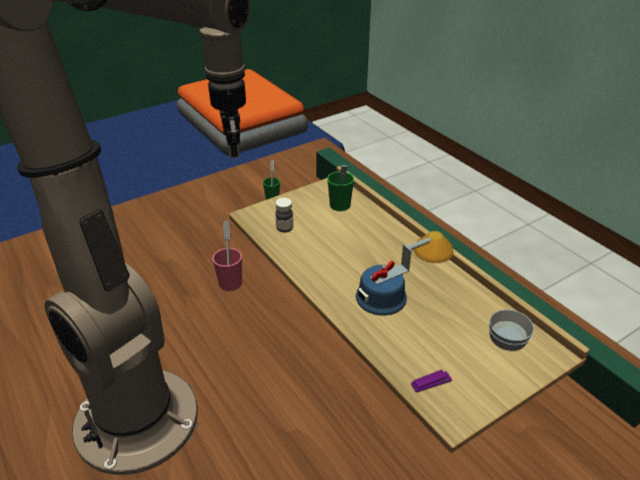

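```bash
python3 - <<'E'
from h import *
f,g=pickle.load(open("c1.pkl","rb"))
T=lambda x,y:(360+(x-2)/5,180+(y-2)/5)
S=lambda x,y:(343+(x-402)/5,220+(y-2)/5)
a=ray(f,T(188,145),.166);b=ray(f,T(209,272),.166);print(a,b,np.degrees(np.arctan2(*(a-b)[1::-1])))
a=ray(g,S(640,222),.160);b=ray(g,S(560,290),.160);print(a,b,np.degrees(np.arctan2(*(a-b)[1::-1])))
f0=pickle.load(open("top0.pkl","rb"))["frame"];g0=pickle.load(open("side0.pkl","rb"))["frame"]
for n,A,B,bx in(("cup t",f0,f["frame"],(245,145,285,182)),("clip t",f0,f["frame"],(475,240,500,280)),("kat t",f0,f["frame"],(472,160,515,202)),("pill s",g0,g["frame"],(272,195,298,235)),("cup s",g0,g["frame"],(322,160,360,215)),("clip s",g0,g["frame"],(405,365,460,395)),("kat s",g0,g["frame"],(480,305,540,355)),("ctrl s",g0,g["frame"],(480,380,520,420)),("nut s",g0,g["frame"],(365,255,405,285))):
  x,y,X,Y=bx;d=cv2.absdiff(A[y:Y,x:X],B[y:Y,x:X]);print(n,d.mean().round(2),d.max())
E
```

```text
[ 0.57746239 -0.05242094  0.166     ] [ 0.5149402  -0.06532845  0.166     ] 11.664656476946252
[ 0.57344954 -0.05500989  0.16      ] [ 0.51815551 -0.07060615  0.16      ] 15.751661492322572
cup t 2.84 21
clip t 2.35 10
kat t 2.4 10
pill s 2.82 15
cup s 3.25 17
clip s 2.79 16
kat s 2.83 14
ctrl s 2.76 12
nut s 25.57 174
```

drive_tool([
  [0,0,0,0,0,0,0],
  [0,0,0,0,0,0,0],
  [0,0,0,0,0,0,0],
])

```text
clock: 15.0
tcp_pos: [0.3996, 0.291, 0.2774]
orientation: [-0.37, -2.023, 2.034]
contact_force: [0.2, -0.6, 0.5]
grip_width: -0.0002
```

```bash
python3 - <<'E'
from h import *
from bench import r
st(); print(abs(r.get_obs()["qvel"]).max()); print(r.hand_in())
E
```

```text
t15.00 p [0.3996 0.291  0.2774] zang -110.5 tilt 0.38 F [ 0.2 -0.6  0.5] Mz -0.05 q7 -2.43 pol r381.1 a112.9 w -0.0002
0.0052666223615278306
the job is handed in; nothing more can be done
None
```

The wing nut is tight. I pushed it clockwise with the closed fingertips in two strokes, one wing and then the other, about 270° in all. At the end the fingertips stopped advancing while the push rose to about 10 N, so I stopped there. The job was handed in at 15.0 s with the arm still and clear of everything.

- **Nut angle:** in the last pictures the wings lie at about 12° (top camera) and 16° (side camera). Fully tight should be about 13°.
- **Other objects:** picture comparison shows the cup, katoris and hair clip unmoved in both views. The pill bottle was compared only in the side view, where it is unmoved too.
- **Disagreement:** the reported TCP was about 28 mm below where the cameras showed the fingertips. A harmless pass over the wing made no contact, which agreed with the cameras, so I set the working height from the pictures.

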